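# Snap the bead case shut and hold it up level by its handle

## Robot

A 6-joint arm with a two-finger parallel gripper is mounted at the origin on the work surface. World frame = base frame: x ahead of the robot, y to its left, z up, the work surface at z = 0. Lengths are in mm, angles in degrees, forces in N, time in s.
With the tool pointing down it reaches from about 350 to 850 mm from the base axis. Payload 8.1 kg.
Tool frame: the origin (TCP) lies between the finger pads, 19 mm behind the fingertips; this is the grasp point; z points along the fingers, y is the direction in which the jaws open and shut (so a half turn about z gives the same grasp; the last joint's range is limited). The gripper opens to 85 mm and grips with 20 to 120 N. Pads are 22 mm wide; open, the fingers measure 114 mm over their backs; the gripper's body (76 mm by 85 mm) begins 54 mm behind the grasp point. The pads swing forward as they close: fully open they stand 13 mm farther back than shut.
Start: joints at [-69.637, 7.471, 85.268, -0, 87.261, -4.893], TCP at [256.018, -542.642, 249.992] pointing down, gripper open.
Joint ranges: [-169.43, 169.43], [-51.17, 129.36], [1.28, 143.12], [-76.62, 256.62], [0, 156.53], [-152.29, 152.29]. Speed limits (degrees/s): [136.94, 136.94, 159.86, 180, 180, 180].

## Interface

Orientations are given as [roll, pitch, yaw] about the fixed x, y, z axes, in that order (R = Rz(yaw) Ry(pitch) Rx(roll)).
In Python, from bench import sense, snapshot, camera_params, hand_in gives the robot as it stands.
- The arm moves only by the tool servo_tool, never from a script. Its argument "motion" is a list of rows, each a list of 7 numbers: the finger opening in mm, from 0 to 85.4, then the shift along the tool's x, y, z in mm, then the turn, a rotation vector about the tool's x, y, z in rad. A call has 1 to 10 rows; each row shifts and turns the pose as measured when the row begins, along the tool's axes as they then stand; what a row does not reach is not made up. A row lasts 1/10 s, in which the tool goes at most 50 mm and 8.59 degrees, less where a joint would pass 70% of its speed; a pose out of reach is approached as far as the arm can. A call with a gripper value outside its range is refused whole. The fingers move at their own pace and stop on an object; "force" is the grip in N (left out, the last holds). Time passes only in rows, so rows that do not move let the fingers close. It gives the time, the measured TCP pose, the force and the opening at its end, in the units of the state.
- sense(): the state, without advancing time (a new reading comes with each control period).
- snapshot(name): name is "side" or "top" or "wrist"; returns the picture (400x640x3 uint8, blue, green, red); there is no depth.
- camera_params(name): a dict with "fx", "fy", "cx", "cy" (pixels), "R" (3x3) and "t" (3): a world point X has camera coordinates R X + t; the wrist camera has in their place "tool_from_camera" (4x4, takes a point from camera to tool coordinates, whose origin is the TCP and whose axes are the flange's). Camera axes: x right, y down, z forward; pixel columns grow to the right and rows downward; lengths in mm; the calibration is good to about 2 mm. A picture is of the moment at which its call begins: read the wrist's pose just before it. camera_params takes no time and is no camera call.
- hand_in(): hands the job in, once; it reports no verdict.
The state is a dict: "time": time; "joint_pos": joint angles; "qd": joint speeds; "joint_efforts": joint torques, N m; "tool_pos": TCP position; "tcp_rot": TCP orientation; "ft_force": force on the tool from outside, world axes, zero at the start; "wrist_torque": the same for the moment, N m; "finger_gap": finger opening in mm.
Only numpy, scipy, OpenCV 4.12 (cv2) and the standard library are available. Lean on these libraries where they do the work, as an engineer would, in place of code of your own. Each camera call takes 0.05 s, during which the arm holds its last target. There are 200 camera calls.

## Task

The bead case on the bench stands with its lid part open: press the lid down until the catch snaps home, then take the case by the carrying handle on the lid and lift it, keeping it level so that the jars inside stay put. Finish while still holding it by the handle, still and level, with its feet about 15 cm above the bench, so that I can brush the paper under it clean; leave the tub, the jar and the nippers where they are.

Things in the scene. Friction and masses are not known exactly. Their poses are not given: they have to be found in the camera images.
- case: Grey plastic bead case packed with small capped jars, loose on the bench on rubber feet. 120 mm deep (x), 190 mm wide (y), 62 mm tall to the rim, 84 mm with the lid shut; 0.5 to 0.95 kg, centre of mass below the middle of the handle. Origin: centre of the underside. Its +x points from the front (catch side, turned roughly to the robot) to the hinge side, z up.
- lid (a joint): Lid hinge, rad: 0 fully shut, grows as the lid's front swings up and over to the case's +x; range 0 to 1.9, starts at 0.5 to 1.0. Hinge line along the case's y at case x = +60, z = 62 mm. The stiff hinge keeps the lid where it is left and yields to 1 to 3 N at the front edge. The lid is a shell 120 x 190 mm, 22 mm thick, that sits on the rim when shut.
- catch (a point): Middle of the black sprung tab, 44 mm wide, on the lid's front edge; its barb snaps under a rib on the case's front wall. A light push brings the lid only down onto the rib (about 0.06 rad, front edge 7 mm up); a further firm push, about 10 N (up to 20 N when quick) at lid_front, snaps it over. From then on the catch holds the lid at 0 and bears the weight of the case.
- lid_front (a point): A place to press: on the lid's flat outer (upper) face, on its middle line, 20 mm behind the front edge and 100 mm from the hinge line; 32 mm free between here and the handle bar. 84 mm above the bench when shut. Axes as the case's when the lid is shut, turning with the lid.
- handle (a point): Middle of the carrying handle, a straight black bar fixed on the lid: 16 mm thick (case's x), 14 mm high, 100 mm long along the case's y between two posts, 29 mm free under it. 36 mm above the lid's outer face, 60 mm in front of the hinge line: when shut, above the centre of the case, 120 mm above the bench. Axes as the case's when shut, turning with the lid.
- tub: Bystander: open white plastic tub, 92 mm across, 75 mm tall, beside the case. Origin: centre of its underside.
- jar: Bystander: closed glass jar with a wooden lid, 68 mm across, 85 mm tall, beside the case. Origin: centre of its underside.
- nippers: Bystander: wheeled tile nippers lying flat, about 180 mm long and 18 mm high, behind the hinge side of the case. Origin: on the bench near the pivot; x points to the jaws.
There are look-alikes about, which are no part of the job. What is meant by the case is not yellow, and is the smaller of those in its own colour.

How it is judged:
By the outcome, as a careful person would: the job done as asked, in the order asked, and still so for the second after the job is handed in, while the arm keeps its last pose, push and grip.
It also fails if it takes over 43 s, if anything falls off the work surface, if the arm or the gripper's body presses on something with over 40 N, if the wrist force passes 120 N, or if a joint passes its speed limit or range.

## Working session

There is one attempt and no reset: what is moved stays moved. The work goes in short steps, Python scripts to look and compute and a tool call to move; the robot and the scene stay as the last step left them, time stands still between calls to the robot, and variables do not carry over. Pictures are saved under pics/ and viewed, about 8 in all and at most 12, crops included, and the job is handed in when it is done.

Besides the shell and the picture viewer there is one more tool, called after "Call:" as name(argument=value, ...) on one line, values as JSON. servo_tool: Moves the arm, as the interface text tells. Its arguments: {"type":"object","properties":{"motion":{"type":"array"},"force":{"type":"number"}},"required":["motion"]}

```bash
mkdir -p pics; ls
python3 - <<'E'
from bench import *
import cv2
s=sense();print(s)
for n in("top","side"):
    cv2.imwrite(f"pics/{n}0.png",snapshot(n))
for n in("top","side","wrist"):
    print(n,camera_params(n))
E
```

```text
pics
{'time': 0.0, 'joint_pos': array([-6.96385056e+01,  7.51644070e+00,  8.53314668e+01,  1.04740872e-03,
        8.72612938e+01, -4.89186469e+00]), 'qd': array([ 0.03961014,  0.03273914,  0.04659189,  0.02756159, -0.04241062,
        0.03854561]), 'joint_efforts': array([-8.33930935e-04, -5.69396925e+01, -5.00557995e+01, -4.01201760e-04,
        1.45875185e-02,  2.65619974e-06]), 'tool_pos': array([ 255.82506691, -542.14134856,  248.90954479]), 'tcp_rot': array([-1.79891286e+02, -1.03544918e-02,  2.52532983e+01]), 'ft_force': array([0.20686212, 0.33064414, 0.39715945]), 'wrist_torque': array([0.02501343, 0.07386818, 0.02642232]), 'finger_gap': 85.6236711175242}
top {'fx': 469.28921972705194, 'fy': 469.28921972705194, 'cx': 318.31330703325904, 'cy': 195.52793891613507, 'R': array([[ 0.01393803, -0.99964564,  0.02267871],
       [-0.98943164, -0.01706234, -0.14399272],
       [ 0.14432865, -0.02043205, -0.98931884]]), 't': array([ -15.77511896,  483.95168669, 1436.51908902])}
side {'fx': 375.16058741979356, 'fy': 375.16058741979356, 'cx': 321.71734900373735, 'cy': 204.15913739700446, 'R': array([[-0.93373051, -0.35760135,  0.01638916],
       [-0.26909688,  0.6709712 , -0.69093018],
       [ 0.23608091, -0.64955286, -0.72273569]]), 't': array([ 458.27150586,  185.09765248, 1124.99527456])}
wrist {'fx': 303.5438029292277, 'fy': 303.5438029292277, 'cx': 318.27111443774663, 'cy': 195.6771008632501, 'tool_from_camera': array([[ 1.59448704e-04, -9.62074463e-01, -2.72786917e-01,
         6.87652495e+01],
       [ 9.99999654e-01, -6.93038835e-05,  8.28940581e-04,
         1.00515273e-01],
       [-8.16407757e-04, -2.72786955e-01,  9.62074119e-01,
        -1.23416321e+02],
       [ 0.00000000e+00,  0.00000000e+00,  0.00000000e+00,
         1.00000000e+00]])}
```

View pics/top0.png

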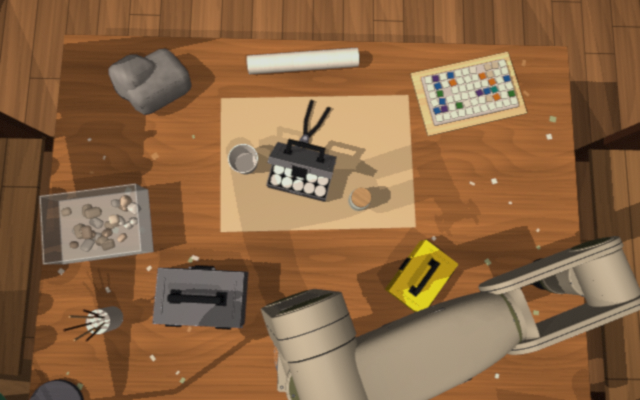

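View pics/side0.png

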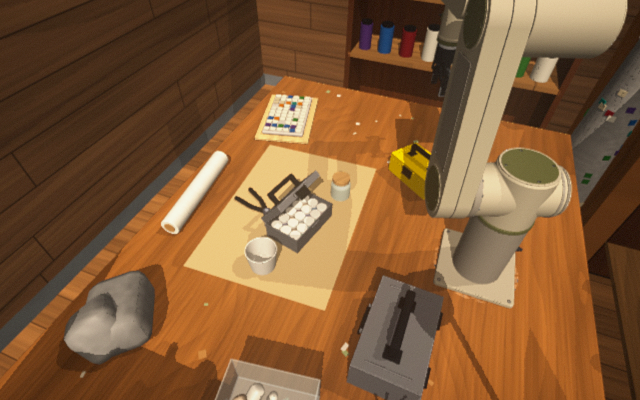

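The target is the small grey open case, at about (300,172) in the top view and (298,215) in the side view. The tub is at (243,158), the jar at (360,198) and the nippers at (315,120) in the top view. I'll enlarge both views.

Run:
```python
import cv2,numpy as np
a=cv2.imread("pics/top0.png")[90:220,220:390]
b=cv2.imread("pics/side0.png")[160:290,225:365]
cv2.imwrite("pics/c_top.png",cv2.resize(a,None,fx=4.5,fy=4.5,interpolation=cv2.INTER_CUBIC))
cv2.imwrite("pics/c_side.png",cv2.resize(b,None,fx=4.5,fy=4.5,interpolation=cv2.INTER_CUBIC))
```

```text
(no output)
```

View pics/c_top.png

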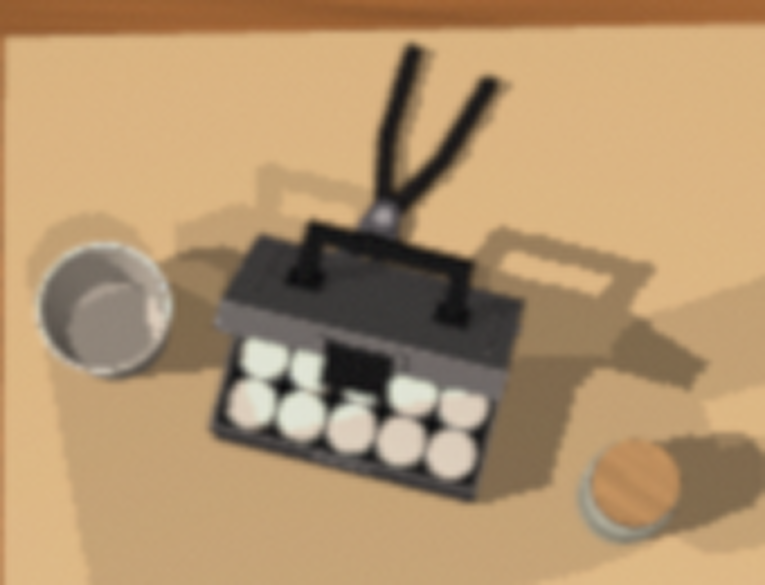

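View pics/c_side.png

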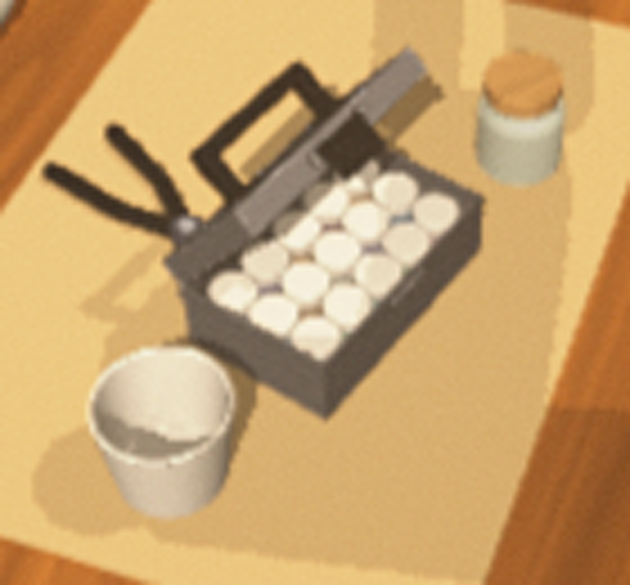

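The crops show the case turned so that the catch faces the robot and the lid stands well open. The handle bar ends are at (314,230) and (468,268) in the top crop, and (205,155) and (298,68) in the side crop. I'll fit the pose and lid angle from these and the visible corners.

```bash
cat > fit.py <<'E'
import numpy as np
from scipy.optimize import least_squares
from bench import camera_params
def world(p,q):  # q=(kind,...)
    x,y,yaw,th=p
    if q[0]=='b': c=np.array(q[1:],float)
    else:
        a,yy,h=q[1:]; c=np.array([60-a*np.cos(th)+h*np.sin(th),yy,62+a*np.sin(th)+h*np.cos(th)])
    return np.array([x+np.cos(yaw)*c[0]-np.sin(yaw)*c[1],y+np.sin(yaw)*c[0]+np.cos(yaw)*c[1],c[2]])
def proj(n,X):
    c=camera_params(n);v=c['R']@X+c['t'];return np.array([c['fx']*v[0]/v[2]+c['cx'],c['fy']*v[1]/v[2]+c['cy']])
def back(n,uv,z):
    c=camera_params(n);d=c['R'].T@np.array([(uv[0]-c['cx'])/c['fx'],(uv[1]-c['cy'])/c['fy'],1]);o=-c['R'].T@c['t']
    return o+d*(z-o[2])/d[2]
E
python3 - <<'E'
from fit import *
T=[(('b',-60,95,62),(215,428)),(('b',-60,-95,62),(478,490)),(('l',120,95,22),(222,298)),(('l',120,-95,22),(515,368)),
(('l',0,95,22),(262,236)),(('l',0,-95,22),(523,300)),(('l',60,50,58),(314,230)),(('l',60,-50,58),(468,268))]
S=[(('b',-60,-95,62),(482,200)),(('b',-60,95,0),(325,417)),(('b',-60,-95,0),(480,247)),(('l',120,95,22),(237,213)),(('l',120,-95,22),(408,50)),
(('l',60,50,58),(205,155)),(('l',60,-50,58),(298,68))]
D=[('top',q,(u/4.5+220,v/4.5+90)) for q,(u,v) in T]+[('side',q,(u/4.5+225,v/4.5+160)) for q,(u,v) in S]
f=lambda p:np.concatenate([proj(n,world(p,q))-uv for n,q,uv in D])
x0=back('top',(300,172),60);print(x0)
r=least_squares(f,[x0[0],x0[1],-.25,.8],loss='soft_l1',x_scale=[50,50,.2,.2])
print(r.x[:2],np.degrees(r.x[2]),r.x[3]);print(r.fun.reshape(-1,2).round(1))
p=r.x;print('handle',world(p,('l',60,0,58)),'lidfront',world(p,('l',100,0,22)))
p2=p.copy();p2[3]=0;print('shut handle',world(p2,('l',60,0,58)),'lidfront',world(p2,('l',100,0,22)))
print('tub',back('top',(100/4.5+220,308/4.5+90),75),'jar',back('top',(636/4.5+220,484/4.5+90),85))
E
```

```text
[553.30079763  50.13322295  60.        ]
[548.12739122  45.79475955] -12.976272984002982 0.9180617584375513
[[-1.1 -0.3]
 [ 0.4  0.6]
 [-0.2  0.7]
 [-1.   0.9]
 [-0.6 -0.9]
 [ 1.  -0.5]
 [ 0.5  0.5]
 [-0.8  0.1]
 [ 0.1 -2.2]
 [ 0.6  0.4]
 [-0.1  0.2]
 [-0.3 -1.4]
 [ 0.3 -1.9]
 [-0.3 -0.7]
 [-0.6  0.2]]
handle [615.98416787  30.15838368 144.89249701] lidfront [564.44113314  42.03555062 154.80453394]
shut handle [548.12739122  45.79475955 120.        ] lidfront [509.14886575  54.77666092  84.        ]
tub [589.49554224 228.15048168  75.        ] jar [ 472.91097005 -137.7976495    85.        ]
```

```bash
cat > plan.py <<'E'
import sys,numpy as np
from scipy.spatial.transform import Rotation as Ro
from bench import sense
def plan(pos,rpy,n=None,gap=0):
    s=sense();p=s['tool_pos'];R=Ro.from_euler('xyz',s['tcp_rot'],degrees=True);G=Ro.from_euler('xyz',rpy,degrees=True)
    w=(R.inv()*G).as_rotvec();d=np.array(pos)-p
    print('t',round(s['time'],2),'pos',p.round(1),'rpy',s['tcp_rot'].round(2),'F',s['ft_force'].round(1),'gap',round(s['finger_gap'],1),'dist',np.linalg.norm(d).round(1))
    if n is None:n=int(np.ceil(max(np.linalg.norm(d)/45,np.degrees(np.linalg.norm(w))/8)))
    for i in range(n):
        Ri=R*Ro.from_rotvec(w*i/n); print([gap]+Ri.inv().apply(d/n).round(1).tolist()+(w/n).round(4).tolist())
if __name__=='__main__':
    a=list(map(float,sys.argv[1:])); plan(a[:3],a[3:6],int(a[6]) if len(a)>6 else None,a[7] if len(a)>7 else 0)
E
python3 plan.py 566 41 250 180 0 77
```

```text
t 0.1 pos [ 255.9 -542.2  249. ] rpy [-1.799e+02 -1.000e-02  2.526e+01] F [ 0.1 -0.2 -0.3] gap 85.8 dist 660.5
[0, 35.3, -26.3, -0.0, -0.0001, -0.0001, -0.0602]
[0, 36.8, -24.2, -0.0, -0.0001, -0.0001, -0.0602]
[0, 38.2, -21.9, -0.0, -0.0001, -0.0001, -0.0602]
[0, 39.4, -19.6, -0.0, -0.0001, -0.0001, -0.0602]
[0, 40.6, -17.2, -0.0, -0.0001, -0.0001, -0.0602]
[0, 41.5, -14.7, -0.0, -0.0001, -0.0001, -0.0602]
[0, 42.3, -12.2, -0.0, -0.0001, -0.0001, -0.0602]
[0, 43.0, -9.6, -0.0, -0.0001, -0.0001, -0.0602]
[0, 43.5, -7.0, -0.0, -0.0001, -0.0001, -0.0602]
[0, 43.8, -4.4, -0.0, -0.0001, -0.0001, -0.0602]
[0, 44.0, -1.7, -0.1, -0.0001, -0.0001, -0.0602]
[0, 44.0, 0.9, -0.1, -0.0001, -0.0001, -0.0602]
[0, 43.9, 3.6, -0.1, -0.0001, -0.0001, -0.0602]
[0, 43.6, 6.2, -0.1, -0.0001, -0.0001, -0.0602]
[0, 43.1, 8.8, -0.1, -0.0001, -0.0001, -0.0602]
```

Call:
servo_tool(motion=[[0,35,-26,0,0,0,-0.06],[0,37,-24,0,0,0,-0.06],[0,38,-22,0,0,0,-0.06],[0,39,-20,0,0,0,-0.06],[0,41,-17,0,0,0,-0.06],[0,42,-15,0,0,0,-0.06],[0,42,-12,0,0,0,-0.06],[0,43,-10,0,0,0,-0.06],[0,43,-7,0,0,0,-0.06],[0,44,-4,0,0,0,-0.06]])

```text
time: 1.1
tool_pos: [461.4, -140.7, 244.3]
tcp_rot: [-179.5, -0.2, 60.4]
ft_force: [1.0, -0.4, 0.1]
finger_gap: -0.1
```

```bash
python3 plan.py 566 41 250 180 0 77
```

```text
t 1.1 pos [ 461.4 -140.7  244.3] rpy [-179.52   -0.19   60.37] F [ 1.  -0.4  0.1] gap -0.1 dist 209.7
[0, 41.9, 0.2, -1.0, -0.0016, -0.0009, -0.0581]
[0, 41.9, 2.6, -1.1, -0.0016, -0.0009, -0.0581]
[0, 41.6, 5.1, -1.1, -0.0016, -0.0009, -0.0581]
[0, 41.3, 7.5, -1.1, -0.0016, -0.0009, -0.0581]
[0, 40.8, 9.9, -1.1, -0.0016, -0.0009, -0.0581]
```

Call:
servo_tool(motion=[[0,42,0,-1,-0.002,-0.001,-0.058],[0,42,2.5,-1,-0.002,-0.001,-0.058],[0,42,5,-1,-0.002,-0.001,-0.058],[0,41,7.5,-1,-0.002,-0.001,-0.058],[0,41,10,-1,-0.002,-0.001,-0.058],[0,0,0,0,0,0,0]])

```text
time: 1.7
tool_pos: [567.7, 56.2, 247.1]
tcp_rot: [-180.0, -0.0, 78.1]
ft_force: [-0.4, -0.5, -0.1]
finger_gap: -0.2
```

```bash
python3 plan.py 566 41 230 180 0 77
python3 - <<'E'
from bench import *
import cv2
print(sense()['tool_pos'],sense()['tcp_rot']);cv2.imwrite("pics/w1.png",snapshot("wrist"))
E
```

```text
t 1.7 pos [567.7  56.2 247.1] rpy [-179.96   -0.     78.12] F [-0.4 -0.5 -0.1] gap -0.2 dist 22.9
[0, -15.2, 1.4, 17.1, -0.0006, -0.0, 0.0196]
[567.72456028  56.17145513 247.06134426] [-1.79963750e+02 -1.31345613e-03  7.81208919e+01]
```

View pics/w1.png

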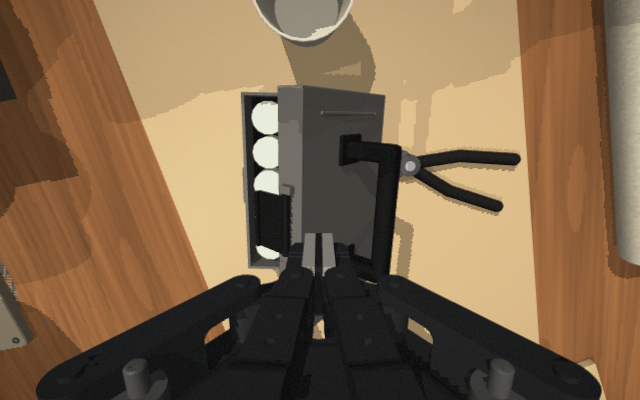

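The wrist view agrees with the fit: closed fingers over the lid, front outer corner at (302,87), hinge corner at (384,97), rim corner at (243,94), handle's left end at about (391,153). I'll do a quick check of those residuals.

Run:
```python
from fit import *
from scipy.spatial.transform import Rotation as Ro
c=camera_params('wrist');M=c['tool_from_camera'];R=Ro.from_euler('xyz',[-179.964,0,78.12],degrees=True).as_matrix();t=np.array([567.7,56.2,247.1])
def pw(X):
    v=M[:3,:3].T@(R.T@(X-t)-M[:3,3]);return np.array([c['fx']*v[0]/v[2]+c['cx'],c['fy']*v[1]/v[2]+c['cy']])
W=[(('l',120,95,22),(302,87)),(('l',0,95,22),(384,97)),(('b',-60,95,62),(243,94)),(('b',-60,-95,62),(249,268)),(('l',60,50,58),(391,153))]
p=[548.1,45.8,-.2265,.918]
f=lambda p:np.concatenate([pw(world(p,q))-uv for q,uv in W])
print(f(p).reshape(-1,2).round(1))
r=least_squares(f,p,loss='soft_l1',x_scale=[50,50,.2,.2]);print(r.x,r.fun.round(1))
```

```text
[[-0.5  2.6]
 [ 1.7  0.7]
 [-2.4  1.3]
 [ 0.1  3.1]
 [-0.7  4.3]]
[ 5.48725725e+02  4.73929525e+01 -2.28085682e-01  9.17090655e-01] [ 0.  -0.2  2.3 -1.1 -2.1 -0.6  0.1  1.7 -0.2  2.2]
```

```bash
python3 plan.py 571.9 41.4 189 180 0 77 3
```

```text
t 1.75 pos [566.9  54.3 246.8] rpy [-1.7992e+02  8.0000e-02  7.7990e+01] F [-1.1  0.2 -0.4] gap 0.1 dist 59.5
[0, -3.8, 2.6, 19.3, -0.0005, 0.0005, 0.0058]
[0, -3.8, 2.6, 19.3, -0.0005, 0.0005, 0.0058]
[0, -3.8, 2.6, 19.3, -0.0005, 0.0005, 0.0058]
```

Call:
servo_tool(motion=[[0,-4,2.5,20,0,0,0.006],[0,-4,2.5,20,0,0,0.006],[0,-3.5,2.5,18,0,0,0.006],[0,0,0,0,0,0,0]])

```text
time: 2.15
tool_pos: [570.4, 38.6, 186.6]
tcp_rot: [-179.8, 0.2, 76.8]
ft_force: [-1.2, 0.8, 0.4]
finger_gap: -0.0
```

```bash
python3 plan.py 571.9 41.4 177 180 0 77 1
```

```text
t 2.15 pos [570.4  38.6 186.6] rpy [-179.85    0.2    76.79] F [-1.2  0.8  0.4] gap -0.0 dist 10.1
[0, 3.1, 0.9, 9.5, -0.0027, 0.0034, -0.0036]
```

Call:
servo_tool(motion=[[0,2,0,5,0,0,0],[0,1,0,5,0,0,0],[0,0,-6,4,0,0,0],[0,0,-6,4,0,0,0],[0,0,-5,4,0,0,0],[0,0,-5,4,0,0,0],[0,0,-4,4,0,0,0],[0,0,-4,4,0,0,0]])

```text
time: 2.95
tool_pos: [541.5, 47.6, 155.5]
tcp_rot: [179.7, 0.1, 76.7]
ft_force: [0.6, -0.1, 2.4]
finger_gap: 0.1
```

Call:
servo_tool(motion=[[0,0,-4,5,0,0,0],[0,0,-4,5,0,0,0],[0,0,-4,6,0,0,0],[0,0,-4,6,0,0,0],[0,0,-4,6,0,0,0],[0,0,-4,6,0,0,0],[0,0,-4,5,0,0,0]])

```text
time: 3.65
tool_pos: [511.7, 54.8, 112.3]
tcp_rot: [179.8, 0.1, 76.7]
ft_force: [1.1, -0.9, 1.4]
finger_gap: 0.0
```

Call:
servo_tool(motion=[[0,0,-0.5,2,0,0,0],[0,0,-0.5,2,0,0,0],[0,0,0,2,0,0,0]])

```text
time: 3.95
tool_pos: [510.0, 55.2, 107.2]
tcp_rot: [179.8, 0.1, 76.7]
ft_force: [-9.8, 0.4, 16.5]
finger_gap: -0.1
```

Call:
servo_tool(motion=[[0,0,-0.5,2,0,0,0],[0,0,0,2,0,0,0]])

```text
time: 4.15
tool_pos: [509.5, 55.2, 105.3]
tcp_rot: [179.8, 0.2, 76.7]
ft_force: [-5.1, 0.4, 7.1]
finger_gap: 0.2
```

Call:
servo_tool(motion=[[0,0,0,2,0,0,0],[0,0,0,2,0,0,0]])

```text
time: 4.35
tool_pos: [509.7, 55.3, 102.4]
tcp_rot: [179.8, 0.2, 76.7]
ft_force: [-9.2, -0.6, 21.5]
finger_gap: -0.3
```

Call:
servo_tool(motion=[[0,0,0,1.5,0,0,0],[0,0,0,1.5,0,0,0]])

```text
time: 4.55
tool_pos: [509.7, 55.3, 102.5]
tcp_rot: [179.9, 0.2, 76.7]
ft_force: [-11.3, -0.6, 18.2]
finger_gap: 0.3
```

The tip is stopped at 83.4 mm by a firm floor (about 20 N, no further travel), after a force drop on the way, so the lid appears to have snapped shut. Next I'll back off and check from above.

Call:
servo_tool(motion=[[0,0,0,-20,0,0,0],[0,0,0,-40,0,0,0],[85,0,20,-40,0,0,0],[85,0,20,-20,0,0,0],[85,0,0,0,0,0,0],[85,0,0,0,0,0,0]])

```text
time: 5.15
tool_pos: [547.5, 46.4, 223.4]
tcp_rot: [-179.9, 0.2, 76.7]
ft_force: [-0.0, 0.3, -0.2]
finger_gap: 57.9
```

Run:
```python
from bench import *
import cv2
s=sense();print(s['time'],s['tool_pos'],s['tcp_rot'],s['ft_force'],s['finger_gap']);cv2.imwrite("pics/w2.png",snapshot("wrist"));a=snapshot("side")[160:290,225:365]
cv2.imwrite("pics/s2.png",cv2.resize(a,None,fx=4.5,fy=4.5,interpolation=cv2.INTER_CUBIC))
```

```text
5.15 [547.51725587  46.41424366 223.38092264] [-179.86085781    0.2411564    76.73118665] [-0.04700803  0.34055126 -0.21462654] 57.92877893595021
```

View pics/w2.png

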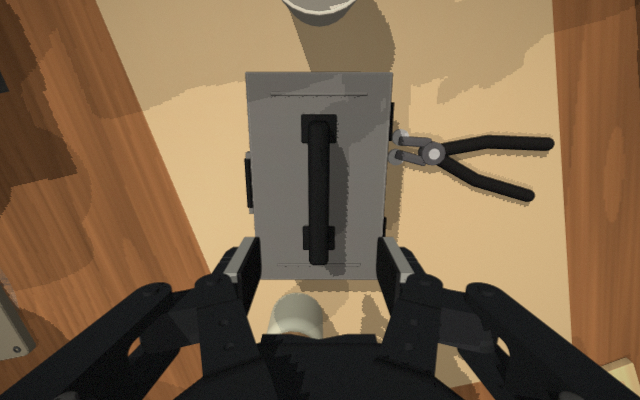

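View pics/s2.png

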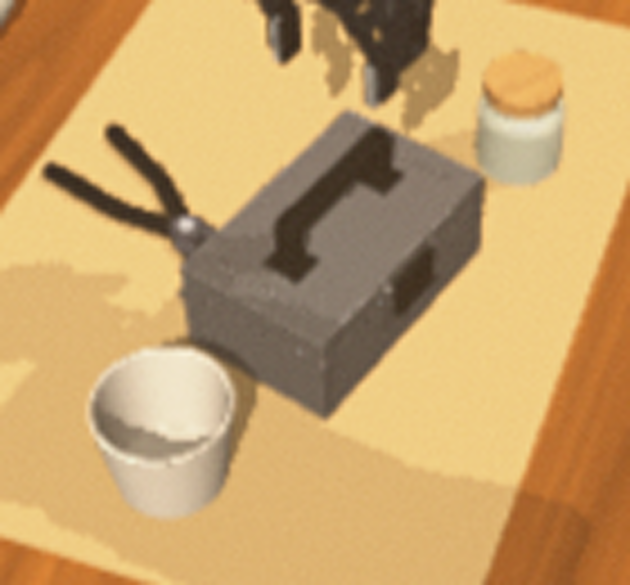

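The lid is flat and shut, with the catch tab down on the front wall. The handle bar runs from (319,121) to (318,264) in the wrist image. I'll back-project it at its top height.

```bash
python3 - <<'E'
from fit import *
from scipy.spatial.transform import Rotation as Ro
c=camera_params('wrist');M=c['tool_from_camera'];R=Ro.from_euler('xyz',[-179.86,.24,76.73],degrees=True).as_matrix();t=np.array([547.5,46.4,223.4])
def bk(u,v,z):
    d=R@M[:3,:3]@np.array([(u-c['cx'])/c['fx'],(v-c['cy'])/c['fy'],1]);o=t+R@M[:3,3];return o+d*(z-o[2])/d[2]
a,b=bk(319,121,127),bk(318,264,127);print(a,b,(a+b)/2,np.linalg.norm(a-b),np.degrees(np.arctan2(*(a-b)[1::-1])))
e=[bk(247,72,84),bk(392,72,84),bk(384,279,84),bk(254,279,84)];print(np.round(e,1),np.mean(e,0))
E
python3 plan.py 548 46 120 180 0 77 4 85
```

```text
[561.54310839 105.34789081 127.        ] [535.16460948  -3.39148062 127.        ] [548.35385894  50.97820509 127.        ] 111.89314591211225 76.36432664734879
[[513.5 154.3  84. ]
 [627.2 127.5  84. ]
 [588.7 -57.   84. ]
 [464.9 -28.   84. ]] [548.56403834  49.2160238   84.        ]
t 5.25 pos [546.8  46.5 222.6] rpy [-179.79    0.26   76.74] F [-0.4 -0.1  0.1] gap 72.3 dist 102.6
[85.0, 0.1, 0.4, 25.7, -0.0009, 0.0011, -0.0011]
[85.0, 0.0, 0.4, 25.7, -0.0009, 0.0011, -0.0011]
[85.0, -0.0, 0.4, 25.7, -0.0009, 0.0011, -0.0011]
[85.0, -0.0, 0.3, 25.7, -0.0009, 0.0011, -0.0011]
```

Call:
servo_tool(motion=[[85,0.6,0.2,20,-0.001,0.001,0],[85,0.6,0.2,30,-0.001,0.001,0],[85,0.6,0.2,30,-0.001,0.001,0],[85,0.6,0.2,20,0,0,0],[85,0,0,4,0,0,0]], force=80)

```text
time: 5.75
tool_pos: [540.5, 49.6, 108.1]
tcp_rot: [-179.4, 0.2, 76.8]
ft_force: [-0.4, -0.0, -0.5]
finger_gap: 85.0
```

```bash
python3 plan.py 548.3 48.5 118 180 0 77 1 85
```

```text
t 5.75 pos [540.5  49.6 108.1] rpy [-179.4    0.2   76.8] F [-0.4 -0.  -0.5] gap 85.0 dist 12.6
[85.0, 0.7, 7.7, -9.9, -0.0104, 0.0034, -0.0035]
```

Call:
servo_tool(motion=[[85,0,7,-9,-0.01,0.003,-0.003],[85,0,0,0,0,0,0]])

```text
time: 5.95
tool_pos: [545.6, 48.1, 115.9]
tcp_rot: [-179.8, 0.1, 77.0]
ft_force: [0.6, -0.2, 0.9]
finger_gap: 85.2
```

```bash
python3 plan.py 548.3 48.5 118 180 0 77 1 85
```

```text
t 5.95 pos [545.6  48.1 115.9] rpy [-1.7976e+02  7.0000e-02  7.7020e+01] F [ 0.6 -0.2  0.9] gap 85.2 dist 3.5
[85.0, 1.0, 2.6, -2.1, -0.0042, 0.0012, 0.0003]
```

Call:
servo_tool(motion=[[85,1,3,-2,-0.004,0,0],[40,0,0,0,0,0,0],[40,0,0,0,0,0,0],[10,0,0,0,0,0,0],[10,0,0,0,0,0,0],[10,0,0,0,0,0,0],[10,0,0,0,0,0,0]], force=80)

```text
time: 6.65
tool_pos: [551.0, 48.7, 122.7]
tcp_rot: [179.7, -0.0, 77.0]
ft_force: [-0.3, -0.0, -2.2]
finger_gap: 14.1
```

```bash
python3 plan.py 548.3 48.5 118 180 0 77 1 0
```

```text
t 6.65 pos [551.   48.7 122.7] rpy [ 1.797e+02 -2.000e-02  7.701e+01] F [-0.3 -0.  -2.2] gap 14.1 dist 5.4
[0.0, -0.7, -2.6, 4.6, 0.0053, -0.0004, 0.0002]
```

Call:
servo_tool(motion=[[10,0,0,0,0,0,0],[10,0,0,0,0,0,0]])

```text
time: 6.85
tool_pos: [550.9, 48.7, 122.5]
tcp_rot: [179.7, -0.0, 77.0]
ft_force: [-1.4, 0.8, 0.7]
finger_gap: 14.4
```

```bash
python3 plan.py 548.3 48.5 118 180 0 77 1 0;python3 - <<'E'
from bench import *
import cv2
cv2.imwrite("pics/w3.png",snapshot("wrist"))
E
```

```text
t 6.85 pos [550.9  48.7 122.5] rpy [ 1.797e+02 -1.000e-02  7.702e+01] F [-1.4  0.8  0.7] gap 14.4 dist 5.2
[0.0, -0.7, -2.5, 4.5, 0.0052, -0.0003, 0.0003]
```

View pics/w3.png

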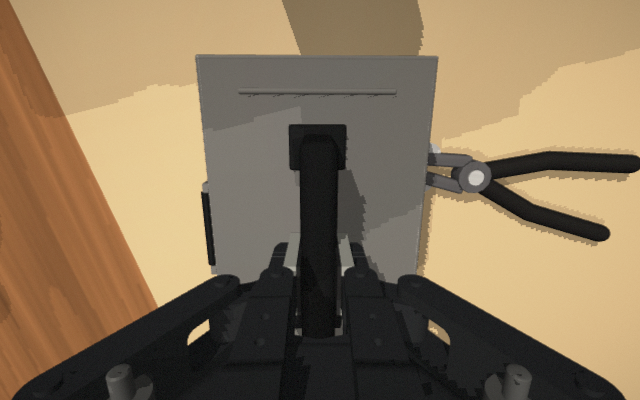

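The pads are on the bar, centred on the handle, but about 3 mm above its centre height. I'll regrip slightly lower.

Call:
servo_tool(motion=[[45,0,0,0,0,0,0],[45,0,-1,3,0.005,0,0],[45,0,-1,2,0,0,0],[45,0,0,0,0,0,0]])

```text
time: 7.3
tool_pos: [549.3, 49.0, 117.2]
tcp_rot: [180.0, -0.0, 77.0]
ft_force: [-0.3, -0.5, -0.1]
finger_gap: 44.9
```

```bash
python3 plan.py 549.5 48.5 118 180 0 77 1 0
```

```text
t 7.3 pos [549.3  49.  117.2] rpy [ 1.7996e+02 -2.0000e-02  7.7010e+01] F [-0.3 -0.5 -0.1] gap 44.9 dist 1.0
[0.0, -0.4, 0.3, -0.8, 0.0007, -0.0003, 0.0002]
```

Call:
servo_tool(motion=[[10,0,0,0,0,0,0],[10,0,0,0,0,0,0],[10,0,0,0,0,0,0],[10,0,0,0,0,0,0],[10,0,0,0,0,0,0],[10,0,0,0,0,0,0]], force=100)

```text
time: 7.9
tool_pos: [549.4, 49.0, 117.3]
tcp_rot: [179.9, -0.0, 77.0]
ft_force: [-0.6, -0.1, -0.0]
finger_gap: 14.7
```

Firmly gripped, with no side force. Now a gentle lift, small at first.

Call:
servo_tool(motion=[[10,0,0,-1,0,0,0],[10,0,0,-2,0,0,0],[10,0,0,-3,0,0,0],[10,0,0,-4,0,0,0],[10,0,0,-4,0,0,0],[10,0,0,-3,0,0,0],[10,0,0,0,0,0,0]])

```text
time: 8.6
tool_pos: [546.0, 49.0, 131.5]
tcp_rot: [-179.6, 0.1, 77.0]
ft_force: [-1.2, 0.7, -7.9]
finger_gap: 14.4
```

Call:
servo_tool(motion=[[10,0,0,-4,-0.003,0,0],[10,0,0.3,-6,-0.003,0,0],[10,0,0.3,-8,-0.002,0,0],[10,0,0.3,-8,-0.001,0,0],[10,0,0.3,-8,-0.001,0,0],[10,0,0.3,-8,-0.001,0,0],[10,0,0.3,-8,-0.001,0,0],[10,0,0,-6,-0.001,0,0],[10,0,0,-4,0,0,0],[10,0,0,0,0,0,0]])

```text
time: 9.6
tool_pos: [548.5, 48.7, 198.6]
tcp_rot: [179.4, 0.0, 77.0]
ft_force: [-0.5, 0.0, -7.5]
finger_gap: 14.4
```

```bash
python3 plan.py 549 49 267 180 0 77 8 10; python3 -c "
from bench import *;s=sense();print(s['wrist_torque'],s['qd'])"
```

```text
t 9.6 pos [548.5  48.7 198.6] rpy [1.7945e+02 5.0000e-02 7.7010e+01] F [-0.5  0.  -7.5] gap 14.4 dist 68.4
[10.0, 0.0, 0.1, -8.6, 0.0012, 0.0001, 0.0]
[10.0, 0.0, 0.1, -8.6, 0.0012, 0.0001, 0.0]
[10.0, 0.0, 0.1, -8.6, 0.0012, 0.0001, 0.0]
[10.0, 0.0, 0.1, -8.6, 0.0012, 0.0001, 0.0]
[10.0, 0.0, 0.1, -8.6, 0.0012, 0.0001, 0.0]
[10.0, 0.1, 0.1, -8.6, 0.0012, 0.0001, 0.0]
[10.0, 0.1, 0.1, -8.6, 0.0012, 0.0001, 0.0]
[10.0, 0.1, 0.1, -8.6, 0.0012, 0.0001, 0.0]
[ 0.02569596 -0.03434364  0.01365396] [ 0.03390509  0.08364932  0.28245039 -0.05431855 -0.10683987  0.03595604]
```

Call:
servo_tool(motion=[[10,0,0,-4,0.003,0,0],[10,0,0,-7,0.002,0,0],[10,0,0,-8,0.001,0,0],[10,0,0,-8,0,0,0],[10,0,0,-8,0,0,0],[10,0,0,-8,0,0,0],[10,0,0,-8,0,0,0],[10,0,0,-6,0,0,0],[10,0,0,-3,0,0,0],[10,0,0,0,0,0,0]])

```text
time: 10.6
tool_pos: [548.2, 48.8, 263.9]
tcp_rot: [179.8, 0.1, 77.0]
ft_force: [0.6, 0.2, -7.5]
finger_gap: 14.3
```

```bash
python3 plan.py 549 49 267 180 0 77 2 10
```

```text
t 10.6 pos [548.2  48.8 263.9] rpy [1.7984e+02 5.0000e-02 7.7010e+01] F [ 0.6  0.2 -7.5] gap 14.3 dist 3.3
[10.0, 0.2, 0.4, -1.6, 0.0014, 0.0005, 0.0001]
[10.0, 0.2, 0.4, -1.6, 0.0014, 0.0005, 0.0001]
```

Call:
servo_tool(motion=[[10,0,0,-2,0.002,0,0],[10,0,0,-1,0,0,0],[10,0,0,0,0,0,0],[10,0,0,0,0,0,0],[10,0,0,0,0,0,0]])

```text
time: 11.1
tool_pos: [547.5, 48.8, 265.5]
tcp_rot: [-179.9, 0.1, 77.0]
ft_force: [0.6, -0.1, -6.9]
finger_gap: 14.1
```

```bash
python3 plan.py 549 49 267 180 0 77 1 10
python3 - <<'E'
from bench import *
import cv2
print(sense()['qd'].round(2),sense()['wrist_torque'])
a=snapshot("side")[80:290,195:395];cv2.imwrite("pics/s4.png",cv2.resize(a,None,fx=2.8,fy=2.8,interpolation=cv2.INTER_CUBIC))
cv2.imwrite("pics/w4.png",snapshot("wrist"))
E
```

```text
t 11.1 pos [547.5  48.8 265.5] rpy [-1.799e+02  8.000e-02  7.701e+01] F [ 0.6 -0.1 -6.9] gap 14.1 dist 2.1
[10.0, 0.6, 1.4, -1.5, -0.0018, 0.0015, 0.0001]
[-0.04  0.26  0.17  0.14 -0.01 -0.  ] [-0.01379373 -0.01910592 -0.05227488]
```

View pics/s4.png

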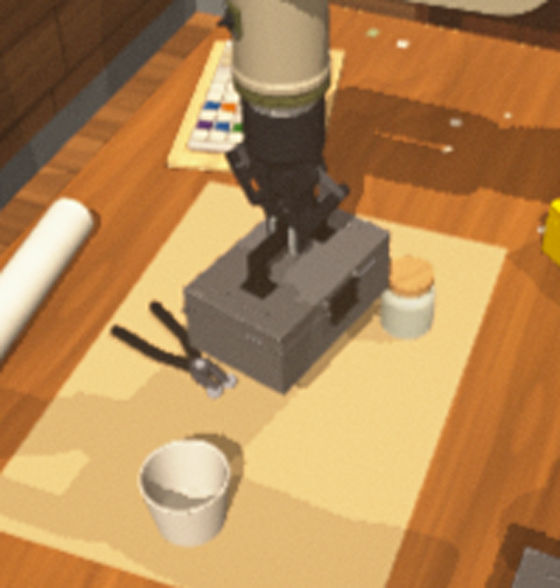

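View pics/w4.png

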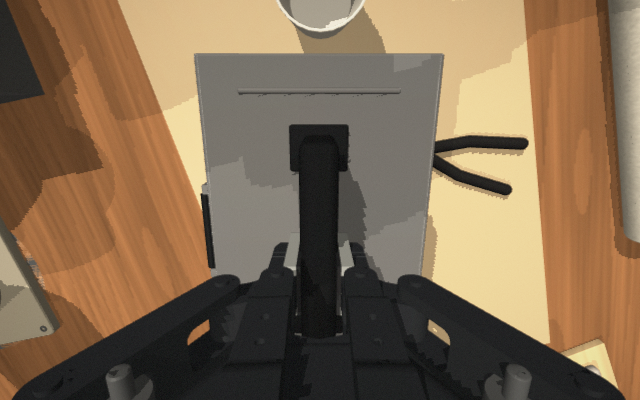

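The case hangs shut and level. Its far lid edge is horizontal in the wrist image at row 54, from (194) to (444), and it looks as it did when standing. The nippers, tub and jar are in their places.

Run:
```python
from bench import *
s=sense();print(s['time'],s['tool_pos'],s['tcp_rot'],s['ft_force'],s['finger_gap'],s['qd'].round(2))
print(hand_in())
```

```text
11.2 [547.44974396  48.78296128 265.52926268] [-1.79891287e+02  8.23302649e-02  7.70061833e+01] [ 0.15536148 -0.62517011 -6.78103655] 14.49687303352507 [ 0.08 -0.02 -0.06  0.05 -0.01  0.07]
the job is handed in; nothing more can be done
None
```

The lid is shut and latched, and the case is held by its handle, still and level, with its feet about 148 mm above the bench. I handed in at 11.2 s.

- **Closing the lid:** I pressed near the front edge with the fingers closed. The force rose to about 17 N and then fell. It rose again to about 20 N against a firm stop, with the fingertips at about 83 mm (84 expected). The side view showed the lid flat and the catch tab down on the front wall.
- **Gripping and lifting:** My first grip sat high on the bar, so I opened and gripped again about 5 mm lower at 100 N before lifting slowly.
- **Last checks:**
  - The tool is tilted about 0.1°, and the case does not appear tilted in the wrist image.
  - The force is a steady 7 N or so of weight, with the arm still and the catch holding.
  - The tub, jar and nippers look undisturbed.
- **Disagreements:** The finger opening reads about 14.3 mm on a bar given as 16 mm thick, but the hold stayed firm. The tool tilted up to 0.6° for a moment during the lift before I corrected it.

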